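Latch the centrifuge lid and hold the run dial on its third click

TASK

The small centrifuge's lid is standing ajar: press it down until it is fully seated. Only then press the orange lever of the hold-to-run dial beside it down past the first and second clicks to the third, hold it there against its return spring for at least two seconds, and finish while still holding it down on the third click. Leave the cup, the tub, the tape roll and the loose tube where they are.

Things in the scene. Friction and masses are not known exactly. Their poses are not given: they have to be found in the camera images.
- spinner: The instrument, fixed: grey base plate 190 x 250 x 8 mm with a round white centrifuge on its left (169 x 150 mm, centre y=+42, top 123 mm above the table when shut) and a white control box on its right (90 x 46 mm, centre x=0 y=-84, top 104). Dial on the box's right (-y) cheek. Origin: centre of the plate's underside, on the table; z up, -x its front (robot side), +y its left.
- fuge_lid (a joint): Angle of the clear domed lid (rad): 0 = fully seated. Starts ajar at about 0.20 (front 30 mm high), held by a spring catch; it will not fall shut or open further. About 5 N down on the tab takes it over the catch (at about 0.10), then it snaps to 0 and stays. Hinge line: level, along the instrument's y, at the centrifuge's back (instrument x=+76, z=87 mm).
- lid_tab (a point): Middle of the top face of the small tab (10 mm in x, 22 in y, 4 thick) at the lid's front; moves with the lid, 149 mm from the hinge line. Press it straight down with shut fingertips. Lid shut: 90 mm above the table at instrument x=-73, y=+42 mm. The dome rises steeply just behind (+x of) it, so press up to 8 mm in front of this point.
- dial (a joint): Angle of the spring-return dial (rad): 0 = at rest, lever up; grows as the lever is pressed down. Clicks at 0.30 (first), 0.60 (second), 0.90 (third); solid stop at 0.98. The clicks are only felt: let go, it always springs back to 0. Force down at the bar: 5 N at the start, 8 N to hold the third click, up to 11 N on the way.
- dial_pad (a point): Centre of the orange round bar (16 mm thick, 48 long, level, along the instrument's y, clear of the box) at the end of the dial's lever: press it down from above with shut fingertips. It moves on a 62 mm arc about dial_axis: at rest forward (-x) and 30 degrees up, 97 mm above the table; third click forward and 22 degrees down, 43 mm above the table.
- dial_axis (a point): A fixed point on the dial's level axis (which runs along the instrument's y), straight behind dial_pad, 66 mm above the table.
- cup_pink: Bystander: loose clear cup with pink contents, 65 mm across, 68 mm high, standing on the table; origin at the centre of its underside.
- round_tub: Bystander: loose clear round tub, 107 mm across, 55 mm high; origin at the centre of its underside.
- tape_roll: Bystander: loose roll of white tape lying flat, 76 mm across, 19 mm high; origin at the centre of its underside.
- tube_0: Bystander: loose capped sample tube with a blue cap lying on the table, 22 x 119 x 22 mm; origin at the middle of its underside.

How it is judged (in metres and radians):
On the way, in this order (a step that is already met when the one before it is completed fails the run):
1. the lid is pressed down until fully seated (value of joint fuge_lid below 0.025 rad), for 0.2 s.
2. the dial's lever is pressed to the third click and held there for two seconds without springing back (value of joint dial above 0.8 rad and contact force between any of the fingers, the arm and dial above 2 N), for 2 s.
At the end, for the whole second after the job is handed in: The lid is fully seated (under 0.025 rad) and the robot is still pressing the dial's lever (over 2 N) with the dial on its third click or against the stop just beyond it (over 0.8 rad) and steady (all of step 2 and value of joint fuge_lid below 0.025 rad and velocity of joint dial below 0.3 rad/s); the arm keeps its last pose, push and grip.
It fails at once if the dial is pressed while the lid is not yet seated (value of joint dial above 0.15 rad and value of joint fuge_lid above 0.05 rad).
It fails at once if a bystander is moved by more than 30 mm (distance of any of cup_pink, round_tub, tape_roll, tube_0 from where it was at the start of the episode above 0.03 m).
It also fails if it takes over 42 s, if anything falls off the work surface, if the arm or the gripper's body presses on something with over 40 N, if the wrist force passes 120 N, or if a joint passes its speed limit or range.

ROBOT

A 6-joint arm with a two-finger parallel gripper is mounted at the origin on a cart in front of the work surface, level with it; the furniture and walls round the work are solid. World frame = base frame: x ahead of the robot, y to its left, z up, the work surface at z = 0. Lengths are in mm, angles in degrees, forces in N, time in s.
With the tool pointing down it reaches from about 325 to 925 mm from the base axis. Payload 3.1 kg.
Tool frame: the origin (TCP) lies at the very end of the fingers, on their centre line; the grasp point (between the pads) lies grasp_offset behind it (grasp_offset is the distance from the TCP to the grasp point, in mm); z points along the fingers, y is the line along which they close (so a half turn about z gives the same grasp; the last joint's range is limited). The gripper opens to 85 mm and grips with 20 to 120 N. Pads are 22 mm wide; open, the fingers measure 114 mm over their backs; the gripper's body (76 mm by 85 mm) begins 54 mm behind the grasp point. The pads swing forward as they close: fully open they stand 13 mm farther back than shut.
Start: joints at [70.634, 12.427, 92.441, -0, 75.132, -6.429], TCP at [139.909, 609.151, 231.3] pointing down, gripper open.
Joint ranges: [-157.48, 157.48], [-44.54, 120.13], [17.64, 146.25], [-64.5, 244.5], [7.68, 150.69], [-147.95, 147.95]. Speed limits (degrees/s): [159.86, 159.86, 180, 180, 180, 180].

INTERFACE

Orientations are given as [roll, pitch, yaw] about the fixed x, y, z axes, in that order (R = Rz(yaw) Ry(pitch) Rx(roll)).
In Python, from station import * gives the robot as it stands. Calls block until the motion is done:
- goto(position, orientation): joint-space move of the TCP to a pose.
- move_l(position, attitude=None, speed=150): straight line of the TCP; attitude=None keeps the orientation; speed is the mean speed in mm/s.
- move_j(angles): joint-space move.
- grip(opening, squeeze=None): finger opening in mm; squeeze is the grip in N (None keeps the last); returns when the fingers have stopped.
- wait(seconds).
- solve_ik(position, orientation): joint angles nearest the present ones, or None.
- get_obs(): the state.
- get_image(name): name is "side" or "top"; returns the picture (480x640x3 uint8, red, green, blue); there is no depth.
- get_calibration(name): a dict with "fx", "fy", "cx", "cy" (pixels), "R" (3x3) and "t" (3): a world point X has camera coordinates R X + t. Camera axes: x right, y down, z forward; pixel columns grow to the right and rows downward; lengths in mm; the calibration is good to about 2 mm. A picture is of the moment at which its call begins. get_calibration takes no time and is no camera call.
A pose or a line that the arm cannot do raises Unreachable and nothing moves.
- sign_off(): hands the job in; it is judged then, once.
Trained networks look in the newest picture that a camera, given by its name, has taken for a name from the list of things; names that differ only in an ending like _2 or _b are one class to them, and where a whole thing is asked for, a point or a joint stands for the part that bears it (a point fixed in the world has none). Each returns a list of dicts, best first, with "score" (0 to 1); they miss things now and then, are a little off and sometimes report something else, mostly with a low value. They report only what shows in the picture. A call takes as long as a camera call.
- spot_in(name, camera): "extent" ([centre column, centre row, width, height] in pixels, round what is visible of it).
- regions_of(name, camera): "region" (480x640 bool, what is visible of it) and "extent" ([centre column, centre row, width, height] in pixels, round what is visible of it).
The state is a dict: "t": time; "joint_pos": joint angles; "qvel": joint speeds; "effort": joint torques, N m; "tcp_pos": TCP position; "ee_rot": TCP orientation; "wrist_force": force on the tool from outside, world axes, zero at the start; "moment": the same for the moment, N m; "grip_width": finger opening in mm; "grip_force": force on a finger pad.
Only numpy, scipy, OpenCV 4.12 (cv2) and the standard library are available. Lean on these libraries where they do the work, as an engineer would, in place of code of your own. Each camera call takes 0.05 s, during which the arm holds its last target. There are 200 camera calls.

## Working session

There is one attempt and no reset: what is moved stays moved. The work goes in short steps, each a Python script; the robot and the scene stay as the last script left them, time stands still between calls to the robot, and variables do not carry over. Pictures are saved under pics/ and viewed, at most 10 in all, crops included, and the job is handed in when it is done.

```bash
mkdir -p pics; python3 - <<'E'
from station import *
import cv2,numpy as np
for c in ("top","side"):
    im=get_image(c); cv2.imwrite(f"pics/{c}0.png",im[:,:,::-1])
    k=get_calibration(c); print(c,k)
    for n in ("spinner","lid_tab","dial_pad","fuge_lid","dial","cup_pink","round_tub","tape_roll","tube_0"):
        print(n,[(np.round(d["extent"]).tolist(),round(d["score"],2)) for d in spot_in(n,c)[:2]])
o=get_obs();print(o["t"],o["tcp_pos"],o["ee_rot"])
E
```

```text
top {'fx': 544.6357006756692, 'fy': 544.6357006756692, 'cx': 325.88787503534684, 'cy': 242.19373529330193, 'R': array([[-0.02013503, -0.99977427, -0.00678153],
       [-0.98251022,  0.02104231, -0.18501589],
       [ 0.18511683,  0.00293762, -0.98271213]]), 't': array([ -75.52291603,  527.82471158, 1653.84920775])}
spinner [([300.0, 238.0, 87.0, 66.0], 0.73)]
lid_tab [([281.0, 228.0, 48.0, 47.0], 0.6)]
dial_pad [([336.0, 246.0, 14.0, 28.0], 0.55)]
fuge_lid [([283.0, 229.0, 46.0, 53.0], 0.89)]
dial [([335.0, 247.0, 18.0, 25.0], 0.46)]
cup_pink [([459.0, 222.0, 20.0, 24.0], 0.81), ([336.0, 245.0, 15.0, 25.0], 0.7)]
round_tub [([416.0, 225.0, 37.0, 32.0], 0.56), ([459.0, 221.0, 25.0, 24.0], 0.45)]
tape_roll []
tube_0 [([418.0, 289.0, 16.0, 32.0], 0.44)]
side {'fx': 456.1434426370403, 'fy': 456.1434426370403, 'cx': 321.4721640498618, 'cy': 239.10096771057792, 'R': array([[ 0.87106046, -0.49085909,  0.01763623],
       [-0.16164758, -0.32038999, -0.93339183],
       [ 0.46381434,  0.81018986, -0.35842523]]), 't': array([-492.3328358 ,  164.69951595, 1031.81014379])}
spinner [([318.0, 252.0, 98.0, 78.0], 0.61)]
lid_tab [([312.0, 224.0, 50.0, 19.0], 0.82)]
dial_pad [([327.0, 261.0, 30.0, 21.0], 0.61)]
fuge_lid [([463.0, 346.0, 37.0, 46.0], 0.27)]
dial [([323.0, 256.0, 28.0, 22.0], 0.7)]
cup_pink [([465.0, 346.0, 35.0, 43.0], 0.87)]
round_tub [([412.0, 312.0, 49.0, 41.0], 0.82)]
tape_roll [([239.0, 236.0, 22.0, 11.0], 0.59)]
tube_0 [([331.0, 346.0, 62.0, 19.0], 0.86)]
1.0 [139.90675734 609.1587461  231.28620803] [-1.79999744e+02 -1.62009872e-04  1.67062529e+02]
```

View pics/top0.png

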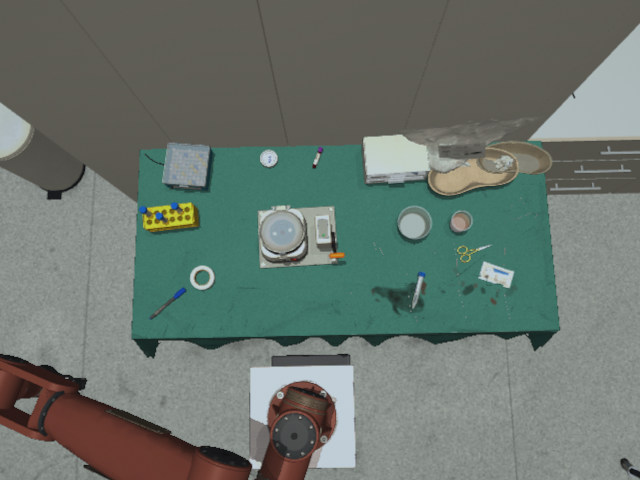

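View pics/side0.png

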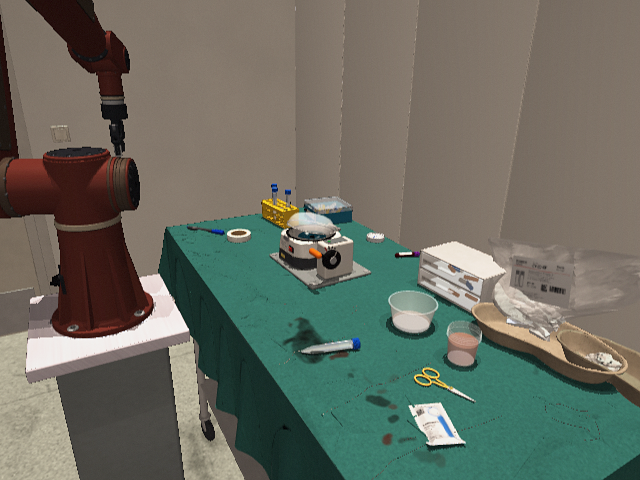

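The top view shows the instrument at about (300,237), with the plate spanning columns 258-338 and the orange bar at about (337,256). In the side view the bar is at about (316,253). The network's dial_pad boxes are off from both, so I'll enlarge.

```bash
python3 - <<'E'
import cv2,numpy as np
a=cv2.imread("pics/top0.png")[195:280,250:350]; b=cv2.imread("pics/side0.png")[200:290,262:382]
cv2.imwrite("pics/c1.png",cv2.resize(a,None,fx=7,fy=7,interpolation=cv2.INTER_CUBIC)[:600])
cv2.imwrite("pics/c2.png",cv2.resize(b,None,fx=6.5,fy=6.5,interpolation=cv2.INTER_CUBIC))
for f in("top","side"):
    im=cv2.imread(f"pics/{f}0.png"); h=cv2.cvtColor(im,cv2.COLOR_BGR2HSV)
    m=cv2.inRange(h,(5,170,150),(18,255,255)); m[:195]=0;m[280:]=0;m[:,:300]=0;m[:,350:]=0
    ys,xs=np.nonzero(m); print(f,len(xs),xs.mean(),ys.mean(),xs.min(),xs.max(),ys.min(),ys.max())
E
```

```text
top 53 336.77358490566036 255.0 330 343 253 257
side 60 315.06666666666666 252.26666666666668 309 321 248 256
```

View pics/c1.png

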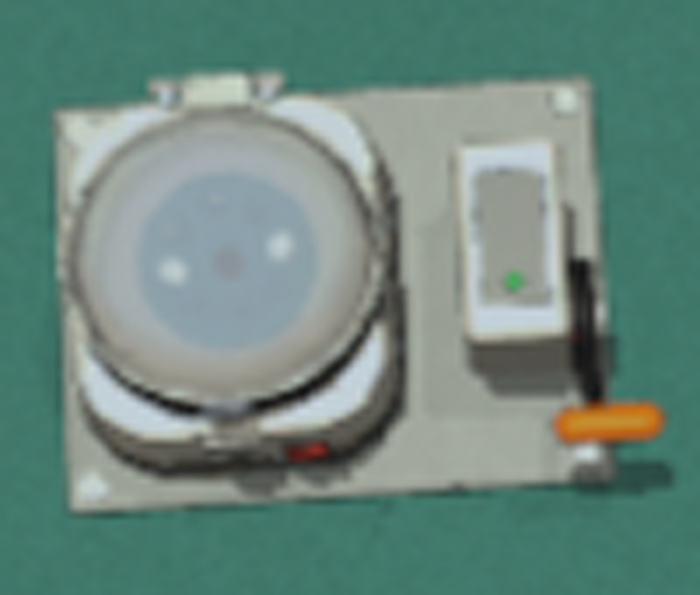

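View pics/c2.png

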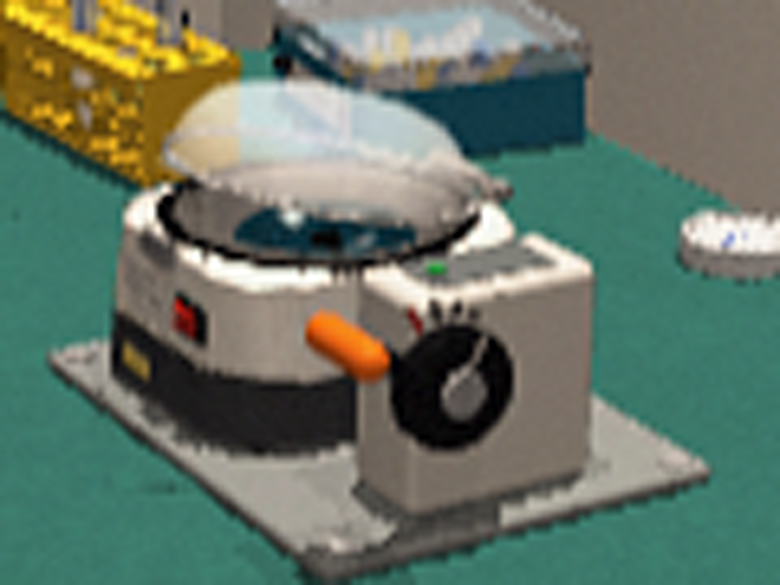

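Top crop: plate corners at (55,110), (590,78), (612,482) and (72,512), the tab at about (225,407), and the bar centred at (609,423). Side crop: plate corners at about (50,358) and (708,470), with the bar at about (347,345). Next I'll fit the plate pose from the corners and triangulate the bar.

```bash
cat > h.py <<'E'
from station import *
import numpy as np
from scipy.optimize import least_squares
K={c:get_calibration(c) for c in("top","side")}
def proj(c,X):
    k=K[c]; p=k["R"]@np.asarray(X,float)+k["t"]
    return np.array([k["fx"]*p[0]/p[2]+k["cx"],k["fy"]*p[1]/p[2]+k["cy"]])
def W(p,X):  # instrument -> world
    c,s=np.cos(p[2]),np.sin(p[2]); return np.array([p[0]+c*X[0]-s*X[1],p[1]+s*X[0]+c*X[1],X[2]])
E
python3 - <<'E'
from h import *
ct=lambda u,v:np.array([250+(u+.5)/7-.5,195+(v+.5)/7-.5])
cs=lambda u,v:np.array([262+(u+.5)/6.5-.5,200+(v+.5)/6.5-.5])
obs=[("top",ct(55,110),(95,125,8)),("top",ct(590,78),(95,-125,8)),("top",ct(612,482),(-95,-125,8)),("top",ct(72,512),(-95,125,8)),
("side",cs(50,356),(-95,125,8)),("side",cs(708,468),(95,-125,8))]
f=lambda p:np.concatenate([proj(c,W(p,X))-u for c,u,X in obs])
r=least_squares(f,[550,0,0],x_scale=[100,100,1]);p=r.x
print(p[:2],np.degrees(p[2]));print(r.fun.round(1))
b=[("top",ct(609,423)),("side",cs(347,345))]
t=least_squares(lambda X:np.concatenate([proj(c,X)-u for c,u in b]),[500,-80,97]);X=t.x
c,s=np.cos(p[2]),np.sin(p[2]);d=X-[p[0],p[1],0]
print("bar",X,"instr",c*d[0]+s*d[1],-s*d[0]+c*d[1],t.fun)
# tab ajar
a=.2;rx,rz=-149,3;tab=(76+rx*np.cos(a)+rz*np.sin(a),42,87+rz*np.cos(a)-rx*np.sin(a))
print("tab",tab,W(p,tab),"top px crop",(proj("top",W(p,tab))-[250,195])*7,"side",(proj("side",W(p,tab))-[262,200])*6.5)
np.save("p.npy",np.r_[p,X])
o=get_obs();print(o["t"])
for y in (0,90,180,-90): print(y,solve_ik((W(p,(-80,42,200))).tolist(),[180,0,y+np.degrees(p[2])]))
E
```

```text
[555.05074914   5.61983524] 1.9750331830564876
[-0.1 -0.5  0.4 -0.2  0.7 -0.  -0.7  0.  -1.3 -0.7  0.6  0.2]
bar [ 477.49432436 -118.42193178   98.60484853] instr -81.78532775092589 -121.29517367287701 [ 0.10631253 -0.24273645 -0.21323268  0.03311675]
tab (np.float64(-69.43391210595982), 42, np.float64(119.54193002198785)) [484.21059673  45.20191397 119.54193002] top px crop [223.44439756 402.83992097] side [171.61535332 160.16012095]
1.0
0 [-3.05292450e+00 -4.43008607e+00  1.13816712e+02 -2.54444375e-14
  7.06133737e+01  8.49720423e+01]
90 [-3.05292450e+00 -4.43008607e+00  1.13816712e+02 -2.54444375e-14
  7.06133737e+01 -5.02795769e+00]
180 [ -3.0529245   -4.43008607 113.81671238   0.          70.61337369
 -95.02795769]
-90 None
```

Residuals are under 1.3 px, and the bar triangulates at 98.6 mm high against an expected 97. The predicted tab position also matches the picture. Next I'll press the lid.

```bash
python3 - <<'E'
from h import *
import cv2
p=np.load("p.npy")[:3]; yaw=np.degrees(p[2])
grip(0)
P=lambda z:W(p,(-79,42,z)).tolist()
goto(P(170),[180,0,yaw]); move_l(P(128)); wait(.2)
f0=np.array(get_obs()["wrist_force"]); print(get_obs()["t"],f0)
for z in range(122,84,-2):
    move_l(P(z),speed=40); o=get_obs(); f=o["wrist_force"]-f0
    print(z,round(o["tcp_pos"][2],1),f.round(1))
    if f[2]>20 or (z<=100 and f[2]>14): break
wait(.3); print((get_obs()["wrist_force"]-f0).round(1))
move_l(P(150)); 
im=get_image("side"); cv2.imwrite("pics/l.png",cv2.resize(im[180:300,242:402,::-1],None,fx=5,fy=5)); print(get_obs()["t"])
E
```

```text
4.75 [ 0.2340352  -0.31969067  0.05529394]
122 121.7 [-0.7 -0.1  0.7]
120 119.9 [-0.4  0.1 -0.8]
118 118.1 [-1.2  0.2  0.6]
116 116.1 [-0.3  0.4  2.8]
114 114.0 [-1.8 -0.2  3.6]
112 111.9 [-1.9  0.1  4.4]
110 109.8 [-1.5  0.1  3.2]
108 107.7 [-1.2 -0.6  1.9]
106 105.5 [ 0.2  0.2 -0. ]
104 103.7 [-0.7  0.2 -0.5]
102 101.8 [-0.4  0.7 -0.9]
100 99.8 [-0.7 -0.3  0.3]
98 97.8 [ 0.  -0.1 -1.3]
96 95.8 [-0.5 -0.1 -0.2]
94 93.8 [ 0.7 -0.4  0.9]
92 91.8 [-0.7  0.6 -0.3]
90 90.0 [-0.5  0.5  0.1]
88 89.6 [-4.1 -0.2 10. ]
86 89.2 [-10.    0.7  19.4]
[-9.3  0.7 19.3]
10.475
```

View pics/l.png

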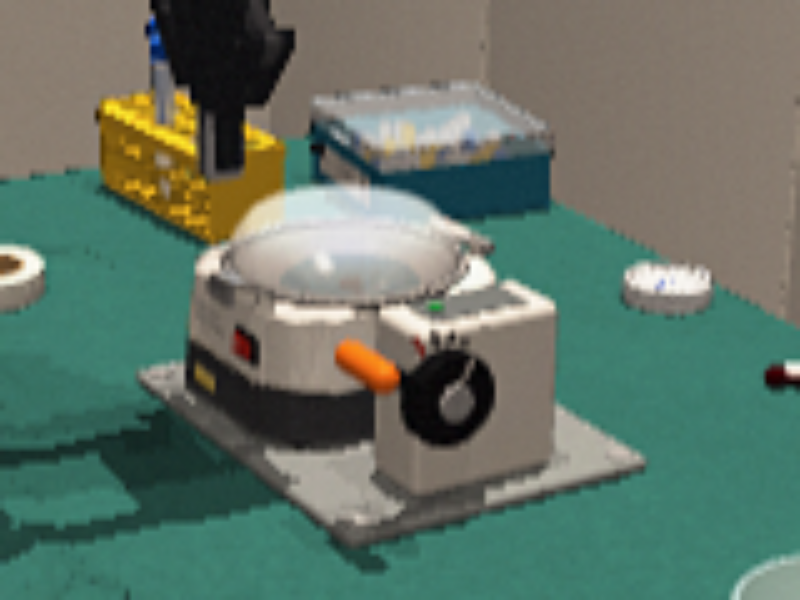

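The lid has dropped flush on its rim. Contact came at z = 90 mm with the force rising against solid, as expected for a seated lid, and the dial lever is still up at about (367,365). Now the lever, following its arc.

```bash
python3 - <<'E'
from h import *
import cv2
q=np.load("p.npy");p=q[:3];yaw=np.degrees(p[2])
def P(th,dz=0): 
    t=np.radians(th); return W(p,(-28-62*np.cos(t)-2,-121,74+62*np.sin(t)+dz)).tolist()
move_l(W(p,(-85,42,170)).tolist(),speed=200)
move_l(P(30,66),speed=200); move_l(P(30,8)); wait(.2)
f0=np.array(get_obs()["wrist_force"]); print(get_obs()["t"])
for th in [30,26,22,17,12,7,2,-3,-8,-12,-16,-19,-21,-23,-24.5,-26]:
    move_l(P(th),speed=50); o=get_obs(); f=o["wrist_force"]-f0
    ang=np.radians(30)-np.arcsin((o["tcp_pos"][2]-74)/62)
    print(th,round(o["tcp_pos"][2],1),round(ang,2),f.round(1))
    if np.linalg.norm(f)>35 or ang>.945: break
wait(2.5); o=get_obs(); print(o["t"],o["tcp_pos"],(o["wrist_force"]-f0).round(1))
im=get_image("side"); cv2.imwrite("pics/d.png",cv2.resize(im[180:300,242:402,::-1],None,fx=5,fy=5))
E
```

```text
12.4333
30 105.1 -0.0 [-0.4  0.5  0.7]
26 102.3 0.05 [-1.9  1.3  8. ]
22 98.1 0.12 [-3.   0.8  8.3]
17 92.0 0.23 [-2.8 -0.8  2.5]
12 87.4 0.31 [-3.1 -0.6  6.8]
7 82.5 0.39 [-4.3 -1.1  9.2]
2 76.4 0.48 [-2.5 -1.9  5. ]
-3 71.1 0.57 [-1.6 -2.3  5.6]
-8 66.2 0.65 [-2.6 -1.   8.8]
-12 61.8 0.72 [-3.1 -1.1  8.5]
-16 57.2 0.8 [-2.1 -1.3  5.1]
-19 54.0 0.85 [-1.8 -1.7  4.8]
-21 52.1 0.89 [-3.1 -1.8  7.1]
-23 50.2 0.92 [-3.1 -0.9  7.5]
-24.5 48.8 0.94 [-4.1 -2.   8.8]
-26 47.3 0.97 [-5.2 -2.2  8.9]
19.0417 [ 472.81319233 -118.35762995   47.37986902] [-4.8 -2.  10.1]
```

View pics/d.png

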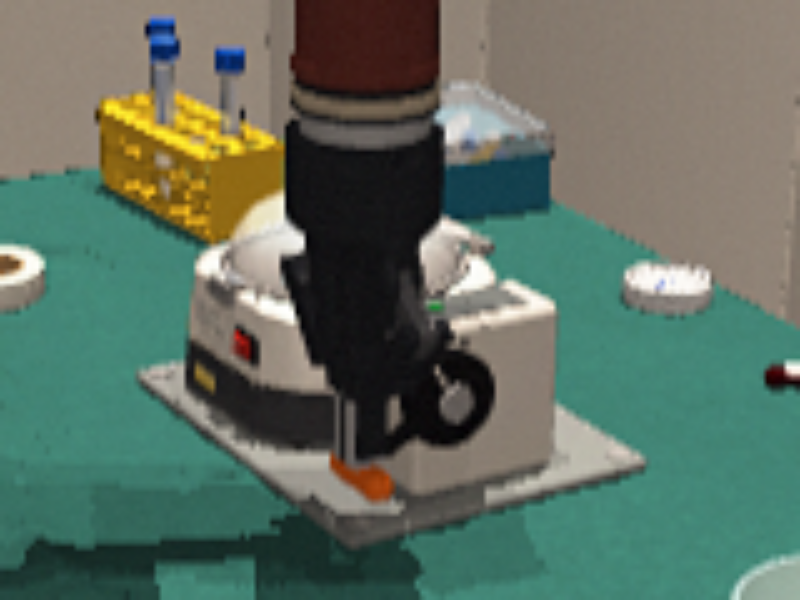

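The fingertips are holding the orange bar down at about (362,478) with about 10 N. The dial is at about 0.97 rad, all three clicks showed in the force, and the lid is still shut. Handing in.

```bash
python3 -c "
from station import *
print(sign_off())"
```

```text
the job is handed in; nothing more can be done
None
```

I pressed the lid down until it was fully seated, then pressed the dial lever past the third click to about 0.97 rad, held it for more than two seconds with about 10 N, and handed the job in at about 19 s while still holding it down; the hand-in returned no verdict.

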